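# Clip a power-supply module onto the machine's rail

### The arm

A 6-joint arm with a two-finger parallel gripper is mounted at the origin on the work surface. World frame = base frame: x ahead of the robot, y to its left, z up, the work surface at z = 0. Lengths are in m, angles in rad, forces in N, time in s.
With the tool pointing down it reaches from about 0.35 to 0.875 m from the base axis. Payload 4.2 kg.
Tool frame: the origin (TCP) lies at the very end of the fingers, on their centre line; the grasp point (between the pads) lies r.pinch_z behind it (r.pinch_z is the distance from the TCP to the grasp point, in m); z points along the fingers, x is the direction in which the jaws open and shut, and the axes are right-handed (so a half turn about z gives the same grasp; the last joint's range is limited). The gripper opens to 85 mm and grips with 20 to 120 N. Pads are 22 mm wide; open, the fingers measure 114 mm over their backs; the gripper's body (76 mm by 85 mm) begins 54 mm behind the grasp point. The pads swing forward as they close: fully open they stand 13 mm farther back than shut.
Start: joints at [-1.023, 0.385, 0.008, 0, -1.194, -0.259], TCP at [0.178, -0.599, 0.231] pointing down, gripper open.
Joint ranges: [-3.14, 3.14], [-1.21, 2.06], [-1.07, 1.41], [-3.16, 2.05], [-2.99, -0.16], [-3.1, 3.1]. Speed limits (rad/s): [2.79, 2.79, 3.14, 3.14, 3.14, 3.14].

### API

Orientations are given as [roll, pitch, yaw] about the fixed x, y, z axes, in that order (R = Rz(yaw) Ry(pitch) Rx(roll)).
In Python, from station import r gives the robot as it stands.
- The arm moves only by the tool play_rows, never from a script. Its argument "increments" is a list of rows, each an object with "delta_rot": the turn, a rotation vector about the tool's x, y, z in degrees, a list of three; "xyz": the shift along the tool's x, y, z in m, a list of three; "gripper": the opening, from 0 (shut) to 1 (fully open). In form: [{"delta_rot": [wx, wy, wz], "xyz": [tx, ty, tz], "gripper": gripper}, ...]. A call has 1 to 10 rows; each row shifts and turns the commanded pose from where the row before left it, along the tool's axes as they then stand; what a row does not reach is not made up. A row lasts 1/12 s, in which the tool goes at most 41.7 mm and 7.16 degrees, less where a joint would pass 70% of its speed; a pose out of reach is approached as far as the arm can. A call is refused whole if a number of a shift passes 0.0417 or a number of a turn 7.16, either way. A call with a gripper value outside its range is refused whole. The fingers move at their own pace and stop on an object; the grip force is fixed at half the most. Time passes only in rows, so rows that do not move let the fingers close. It gives the time, the measured TCP pose, the force and the opening at its end, in the units of the state.
- r.sense(): the state, without advancing time (a new reading comes with each control period).
- r.snapshot(name): name is "side" or "top"; returns the picture (480x640x3 uint8, red, green, blue); there is no depth.
- r.camera_params(name): a dict with "vertical_fov" (degrees; the focal length in pixels is half the picture's height over the tangent of half this angle, whatever the lens; pixels are square), "cx", "cy" (the principal point, pixels), "D" ([k1, k2, p1, p2, k3] as OpenCV has them; the pictures are not rectified), "eye" and "rotation" of the camera in the world. Camera axes: x right, y down, z forward; pixel columns grow to the right and rows downward; lengths in m; the calibration is good to about 2 mm. A picture is of the moment at which its call begins. camera_params takes no time and is no camera call.
- r.job_done(): hands the job in, once; it reports no verdict.
The state is a dict: "time_s": time; "q": joint angles; "qvel": joint speeds; "tau": joint torques, N m; "tcp_pos": TCP position; "tcp_rot": TCP orientation; "force": force on the tool from outside, world axes, zero at the start; "ft_torque": the same for the moment, N m; "grip_width": finger opening in m.
Only numpy, scipy, OpenCV 4.12 (cv2) and the standard library are available. Lean on these libraries where they do the work, as an engineer would, in place of code of your own. Each camera call takes 0.05 s, during which the arm holds its last target. There are 200 camera calls.

### The job

Fit the loose grey module with the orange front onto the steel rail of the sloping machine panel, in the free stretch between the end bracket and the like module. Hook its top lip behind the rail's upper edge first, feeling for the rail because how far its stand-offs hold it off the plate is not known, then tilt it down until the foot clip snaps behind the lower edge and it sits flat on the rail. Do it without forcing the panel, leave the other things on the bench alone, and let go at the end.

Things in the scene. Friction and masses are not known exactly. Their poses are not given: they have to be found in the camera images.
- module_mid (a point): Centre of the loose module to fit, half-way up (34 mm over its underside). Light grey housing 90 long (x) x 36 wide (y) x 42 mm deep, orange front block on it 45 x 36 x 16 mm. Starts level on the bench, front up, 68 mm tall overall. x to its top (lip) end, where its green lamp is, z out of its front; grip its flat y sides. Its seat, the flat face that lies on the rail, is at z = -24 mm.
- module_lip (a point): Tip of the module's rigid top lip, at (14.8, 0, -29.1) mm from module_mid; same axes. The lip points to -x from a hook leg whose inner wall, at x = 17.8 mm, runs from the seat (z = -24) to z = -34. The lip's seat-side face slopes up from the tip to z = -27.4 at the wall, so the module can be hooked tilted (foot off the rail) by 20 to 30 degrees. Full 36 mm width.
- module_foot (a point): Middle of the front edge of the module's grey shoulder at its foot end, at (-45, 0, 18) mm from module_mid; same axes. The shoulder (x -45 to -22.5 mm) is flat and can be pressed. Below is the red foot clip, 18 mm wide, its tab 10 mm out past the foot end: nose tip at (-13.8, -28.4) mm in x, z from module_mid, ramp from there to (-17.4, -33.5), face that meets the rail edge at x = -17.0.
- clip (a joint): Slide of the module's red foot clip, in m: 0 = at rest, up to 0.0055 = pushed back towards the foot end. A spring returns it: 1.6 N at 0 and 0.4 N more per mm. It goes back about 3.5 mm while its ramp rides over the rail's lower edge and springs back to under 1 mm once snapped. Snapping takes roughly 5 to 10 N at the foot.
- rail_place (a point): Centre of the free stretch of rail, but on the plate's front face behind it (axes as panel). The yellow-zinc top-hat rail runs along y, 35 mm wide: its edges are free flanges at x = +17.5 and -17.5 mm, 5 mm wide, 2.2 mm thick, 12 mm clear behind. Its front face is parallel to the plate and 19 to 39 mm out from it (z), fixed but different each time (stand-offs), not measured.
- panel: Fixed light grey mounting plate 290 x 400 mm on an easel, sloping 15 degrees up away from the robot. Origin: centre of its front face. x up the slope, y left along the rail, z out of the front. Free stretch of rail: y = -60 to 60 mm; beyond it a black end bracket (to 38 mm in front of the rail face) and a like module (58 mm). Wiring ducts 40 wide, 34 mm high at x = -118 and 118 mm.
- relay: Bystander: loose narrow black relay with a blue front, 75 x 24 x 64 mm, standing on the bench near the module (they change places). Origin: centre of its underside.
- bin: Bystander: blue open bin 120 x 150 x 60 mm with two small black end brackets in it, right. Origin: centre of its underside.
- driver: Bystander: yellow-handled screwdriver 180 mm long, lying on the bench near the robot, left. Origin on its underside.
- meter: Bystander: yellow hand multimeter 150 x 75 x 36 mm lying on the bench, left. Origin: centre of its underside.
- cleaner: Bystander: white bottle with red cap, 60 mm across and 150 mm tall, left. Origin: centre of its underside.
Mind the look-alikes: they are no part of the job. Of the things that look like the part that bears module_mid, the smallest one is meant.

How it is judged:
On the way, in this order (a step that is already met when the one before it is completed fails the run):
1. the lip is at the rail's upper edge, resting on the rail, with the foot end still standing well off it (module tilted 14 degrees or more) (x of module_lip in the frame of panel between 0.01 and 0.0175 m and z of module_lip in the frame of panel between 0.005 and 0.037 m and y of module_lip in the frame of panel between -0.045 and 0.045 m and angle between the z axis of module_mid and the z axis of panel, either way round above 0.24 rad and contact force between panel and anything else above 0.5 N), for 0.1 s.
2. with the lip still there, the module comes down (under 11 degrees) and the rail's lower edge pushes the foot clip back by over 2 mm (x of module_lip in the frame of panel between 0.01 and 0.018 m and angle between the z axis of module_mid and the z axis of panel, either way round below 0.2 rad and value of joint clip above 0.002 m and contact force between panel and anything else above 0.5 N).
At the end, for the whole second after the job is handed in: The module sits on the rail in the free stretch: its front parallel to the plate and square to the rail within 4 degrees, lip end up the slope, centred on the rail within 3 mm, snapped (clip back within 2 mm of rest), and released (angle between the z axis of module_mid and the z axis of panel, either way round below 0.07 rad and angle between the x axis of module_mid and the x axis of panel, either way round below 0.07 rad and value of joint clip below 0.002 m and x of module_mid in the frame of panel between -0.003 and 0.003 m and y of module_mid in the frame of panel between -0.045 and 0.045 m and z of module_mid in the frame of panel between 0.041 and 0.0655 m and x of module_lip in the frame of panel above 0.01 m); the robot touches nothing.
It fails at once if the panel, its rail or anything on it is pushed with more than 45 N (contact force between panel and anything else above 45 N).
It fails at once if one of the relay, bin, screwdriver, multimeter and bottle is moved more than 30 mm (distance of any of relay, bin, driver, meter, cleaner from where it was at the start of the episode above 0.03 m).
It also fails if it takes over 46 s, if anything falls off the work surface, if the arm or the gripper's body presses on something with over 40 N, if the wrist force passes 120 N, or if a joint passes its speed limit or range.

## Working session

There is one attempt and no reset: what is moved stays moved. The work goes in short steps, Python scripts to look and compute and a tool call to move; the robot and the scene stay as the last step left them, time stands still between calls to the robot, and variables do not carry over. Pictures are saved under pics/ and viewed, about 8 in all and at most 12, crops included, and the job is handed in when it is done.

Besides the shell and the picture viewer there is one more tool, called after "Emit:" in YAML: its name, and indented under it one key for each argument. play_rows: Moves the arm, as the interface text tells. Its arguments: {"type":"object","properties":{"increments":{"type":"array","items":{"type":"object","properties":{"delta_rot":{"type":"array","items":{"type":"number"}},"xyz":{"type":"array","items":{"type":"number"}},"gripper":{"type":"number"}}}}},"required":["increments"]}

```bash
ls; mkdir -p pics
python3 - <<'E'
from station import r
import cv2
for n in("side","top"):
    cv2.imwrite(f"pics/{n}0.png",r.snapshot(n)[:,:,::-1]); print(n,r.camera_params(n))
print(r.sense(), r.pinch_z)
E
```

```text
pics
side {'vertical_fov': 55.22647161942109, 'cx': 317.80480777811954, 'cy': 238.38204986067203, 'D': array([-0.00707531,  0.        ,  0.        ,  0.        ,  0.        ]), 'eye': array([-0.08738587,  0.55327357,  1.02705973]), 'rotation': array([-2.43760733,  0.00990491, -2.37287003])}
top {'vertical_fov': 52.07628806342019, 'cx': 317.33049122117677, 'cy': 243.34971104648662, 'D': array([-0.03071364,  0.        ,  0.        ,  0.        ,  0.        ]), 'eye': array([ 0.2475756 , -0.01316151,  1.48865057]), 'rotation': array([-2.98779141, -0.01038124, -1.54708989])}
{'time_s': 0.1, 'q': array([-1.02338814e+00,  3.85498289e-01,  6.74514819e-03, -4.44994342e-04,
       -1.19395978e+00, -2.58562894e-01]), 'qvel': array([-0.00207921, -0.00218985,  0.00314865,  0.00418515,  0.00038449,
        0.00096182]), 'tau': array([-6.25917091e-04, -3.93318844e+01,  1.88929600e+01,  4.19802010e+00,
       -2.58137210e-03,  4.06649487e-07]), 'tcp_pos': array([ 0.17787895, -0.59861262,  0.23031143]), 'tcp_rot': array([-3.14150230e+00, -1.95862933e-03,  1.85947739e+00]), 'force': array([ 0.60176141, -0.12280803,  0.65399045]), 'ft_torque': array([ 0.02882727,  0.07132279, -0.00772139]), 'grip_width': 0.08558454960709358} 0.0187
```

View pics/side0.png

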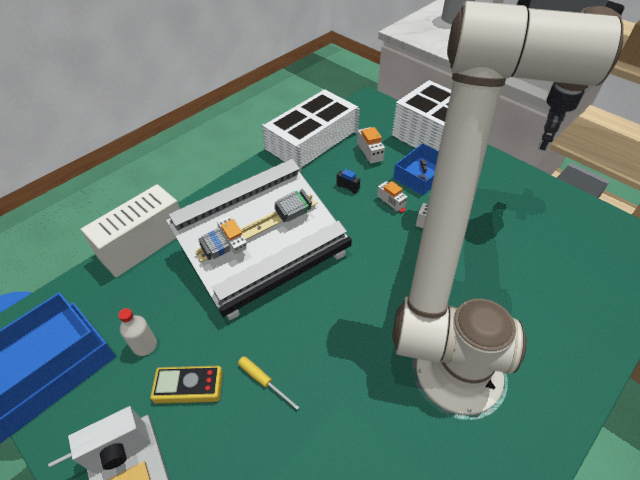

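View pics/top0.png

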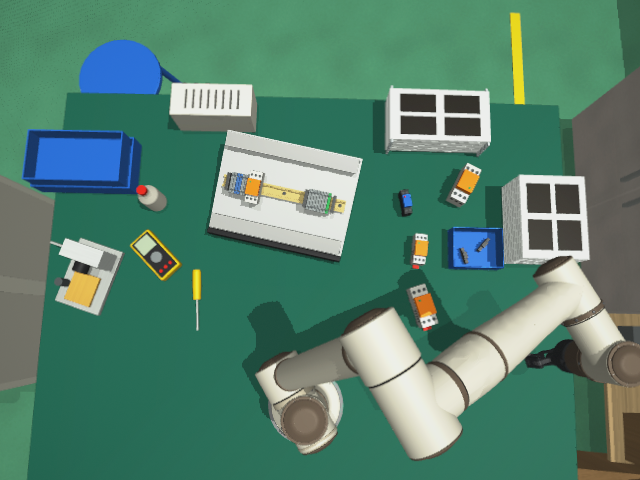

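The top view has three orange-front modules: (420,248), which is clearly the smallest, then (464,185) and (423,306). The relay is at (405,202), and the panel is around (285,195) with its free rail at about (283,193). Next I'll enlarge the module and the panel in both views.

Run:
```python
import cv2,numpy as np
t=cv2.imread('pics/top0.png');s=cv2.imread('pics/side0.png')
def c(im,x,y,w,h,W,H): return cv2.resize(im[y:y+h,x:x+w],(W,H),interpolation=cv2.INTER_CUBIC)
a=c(t,200,125,170,140,680,560); cv2.imwrite('pics/c1.png',a)
a=np.hstack([c(t,390,220,50,60,400,480),c(s,365,170,50,60,400,480)]); cv2.imwrite('pics/c2.png',a)
cv2.imwrite('pics/c3.png',c(s,160,150,200,175,800,700)[:600])
```

```text
(no output)
```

View pics/c1.png

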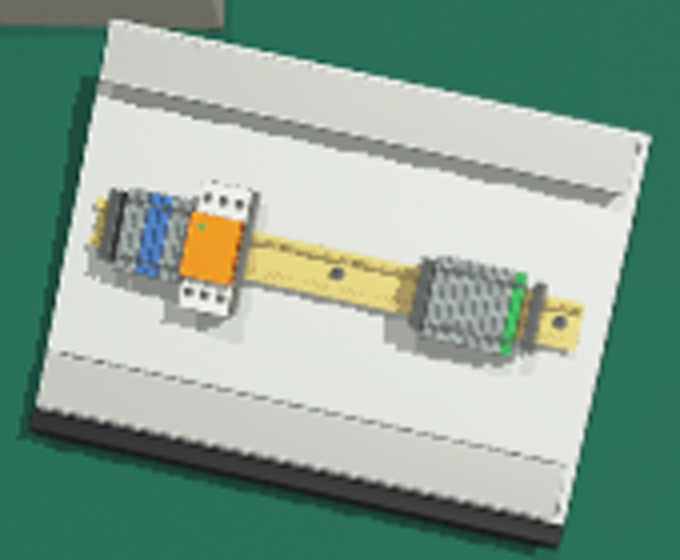

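View pics/c2.png

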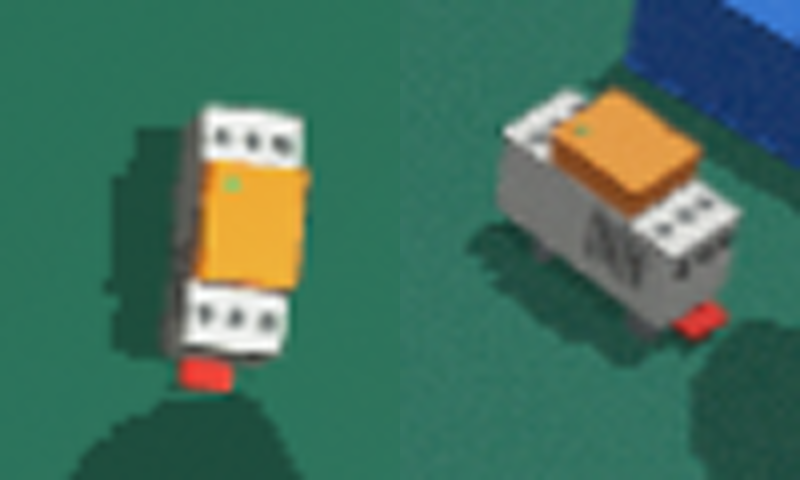

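View pics/c3.png

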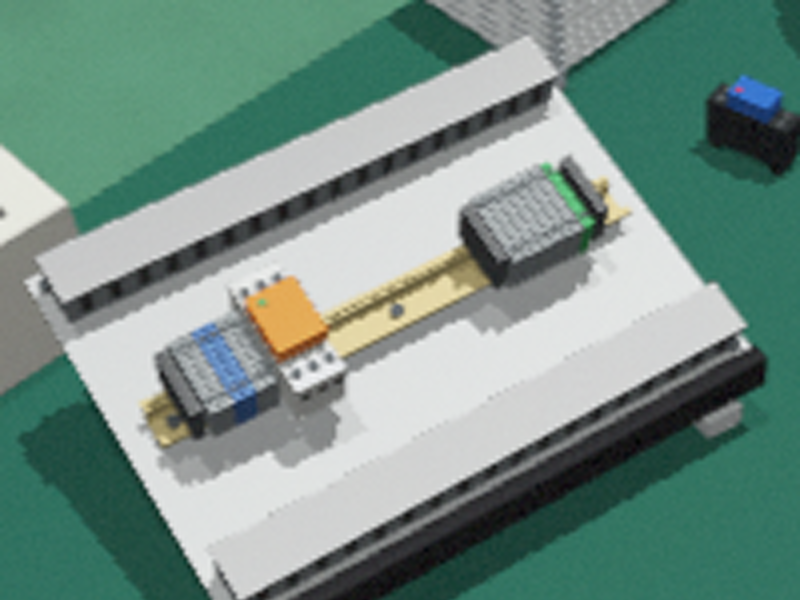

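The loose module is at top crop (245,235), with its lamp (lip) end up in the image and its red clip at the bottom. The like module is at crop (215,245) on the left end of the free stretch, and the bracket and terminals start at about x=415. I'll fit both poses from colour silhouettes in both views.

```bash
cat > h.py <<'E'
import numpy as np,cv2
from scipy.spatial.transform import Rotation as R
from scipy.optimize import minimize
from station import r
S=4
P={n:r.camera_params(n) for n in('side','top')}
def proj(n,X):
    p=P[n];f=240/np.tan(np.radians(p['vertical_fov']/2))
    Rc=R.from_euler('xyz',p['rotation']).as_matrix()
    rv=cv2.Rodrigues(Rc.T)[0];t=-Rc.T@p['eye']
    K=np.array([[f,0,p['cx']],[0,f,p['cy']],[0,0,1.]])
    return cv2.projectPoints(np.asarray(X,float).reshape(-1,1,3),rv,t,K,p['D'])[0].reshape(-1,2)
def box(x,y,z): return np.array([[a,b,c] for a in x for b in y for c in z])/1000
OR=box((-22.5,22.5),(-18,18),(18,34)); HO=box((-45,45),(-18,18),(-24,18)); CL=box((-55,-45),(-9,9),(-28,-24))
def pose(v): # x,y,z,yaw,slope(deg up away)
    return R.from_euler('zy',[v[3],0]).as_matrix()@R.from_euler('y',-v[4]).as_matrix(),np.array(v[:3])
def tr(v,X): M,t=pose(v); return X@M.T+t
def mask(n,hulls,roi):
    x0,y0,w,h=roi; m=np.zeros((h*S,w*S),np.uint8)
    for H in hulls:
        q=(proj(n,H)-[x0-.5,y0-.5])*S-.5
        q=cv2.convexHull(q.astype(np.float32))
        cv2.fillPoly(m,[np.round(q*16).astype(np.int32)],1,shift=4)
    return m>0
def up(im,roi):
    x0,y0,w,h=roi
    return cv2.resize(im[y0:y0+h,x0:x0+w],(w*S,h*S),interpolation=cv2.INTER_LINEAR).astype(float)
def orange(a): b,g,rr=a[...,0],a[...,1],a[...,2]; return (rr>1.35*g)&(rr>2.0*b)&(rr>70)&(g>.3*rr)
E
cat > fit.py <<'E'
from h import *
t={n:cv2.imread(f'pics/{n}0.png') for n in P}
def run(v0,cost,sc):
    for k in range(3):
        o=minimize(cost,v0,method='Nelder-Mead',options=dict(initial_simplex=np.vstack([v0]+[np.array(v0)+np.eye(len(v0))[i]*sc[i]/(k+1) for i in range(len(v0))]),xatol=1e-5,fatol=.5,maxiter=400)); v0=o.x
    return o
# loose
rois={'top':(398,225,40,50),'side':(368,170,46,48)}
U={n:up(t[n],rois[n]) for n in P}
O={n:orange(U[n]) for n in P}
F={n:~((U[n][...,1]>1.25*U[n][...,2])) for n in P}
F['side'][:20*S,30*S:]=False
def cl(v,sep=False):
    w=[v[0],v[1],.034,v[2],0];c=[]
    for n in P:
        A=tr(w,OR);B=tr(w,HO);C=tr(w,CL)
        c.append((mask(n,[A],rois[n])^O[n]).sum()); c.append(.5*(mask(n,[A,B,C],rois[n])^F[n]).sum())
    return c if sep else sum(c)
f=lambda v:0
# initial guess via ray at z=.034
def pix2w(n,uv,z): return minimize(lambda q:np.sum((proj(n,[[q[0],q[1],z]])[0]-uv)**2),[.5,-.2],method='Nelder-Mead',options=dict(xatol=1e-6,fatol=1e-8)).x
g=pix2w('top',(420,249),.034); print('guess',g,pix2w('side',(392,195),.034))
o=run([g[0],g[1],-.05],cl,[.006,.006,.1]); L=o.x
print('loose',L.round(4),o.fun,cl(L,1))
# panel rail frame: x,y,z of rail-face centre,yaw ; like module offset 78
rp={'top':(238,165,75,50),'side':(205,200,90,65)}
V={n:up(t[n],rp[n]) for n in P}
O2={n:orange(V[n]) for n in P}
Y={n:(V[n][...,2]>1.25*V[n][...,0])&~O2[n]&(V[n][...,2]>V[n][...,1]) for n in P}
s=np.radians(15)
RL=np.array([[a,b,0] for a in(-.0175,.0175) for b in(-.05,.05)])
W0=np.array([[a,b,0] for a in(-.045,.045) for b in(-.042,.042)])
def cp(v,sep=False):
    w=[*v[:4],s];c=[]
    for n in P:
        A=tr(w,OR+[0,v[4],.024]); c.append((mask(n,[A],rp[n])^O2[n]).sum())
        wm=mask(n,[tr(w,W0)],rp[n]); c.append(((mask(n,[tr(w,RL)],rp[n])^Y[n])&wm).sum())
    return c if sep else sum(c)
g=pix2w('top',(283,193),.12)
best=None
for z in(.10,.13,.16):
    g=pix2w('top',(283,193),z)
    o=run([*g,z,-.2,.078],cp,[.01,.01,.02,.08,.01])
    print('panel',o.x.round(4),o.fun,cp(o.x,1))
    if best is None or o.fun<best.fun: best=o
v=best.x
np.save('fit.npy',np.r_[L,v])
# overlay
out=[]
for n in P:
    a=V[n].astype(np.uint8)
    for m,c in((mask(n,[tr([*v[:4],s],OR+[0,v[4],.024])],rp[n]),(255,0,0)),(mask(n,[tr([*v[:4],s],RL)],rp[n]),(0,0,255))):
        cv2.drawContours(a,cv2.findContours(m.astype(np.uint8),0,1)[0],-1,c,1)
    out.append(a)
    b=U[n].astype(np.uint8);w=[L[0],L[1],.034,L[2],0]
    for m,c in((mask(n,[tr(w,OR)],rois[n]),(255,0,0)),(mask(n,[tr(w,HO),tr(w,CL)],rois[n]),(0,0,255))):
        cv2.drawContours(b,cv2.findContours(m.astype(np.uint8),0,1)[0],-1,c,1)
    out.append(b)
im=np.zeros((480,780,3),np.uint8)
for a,(x,y) in zip(out,((0,0),(370,0),(0,210),(550,210))): im[y:y+a.shape[0],x:x+a.shape[1]]=a[:480-y,:780-x]
cv2.imwrite('pics/fit.png',im)
E
python3 fit.py
```

```text
guess [ 0.46403273 -0.33145058] [ 0.46218355 -0.32963694]
loose [ 0.4635 -0.328  -0.1173] 2646.0 [np.int64(772), np.float64(419.0), np.int64(1254), np.float64(201.0)]
panel [ 0.6049  0.0765  0.1117 -0.1939  0.0854] 4524.0 [np.int64(3778), np.int64(214), np.int64(380), np.int64(152)]
panel [ 0.6055  0.0794  0.1119 -0.1924  0.0818] 4527.0 [np.int64(3753), np.int64(234), np.int64(391), np.int64(149)]
panel [ 0.605   0.0775  0.1124 -0.197   0.0844] 4540.0 [np.int64(3764), np.int64(249), np.int64(377), np.int64(150)]
```

View pics/fit.png

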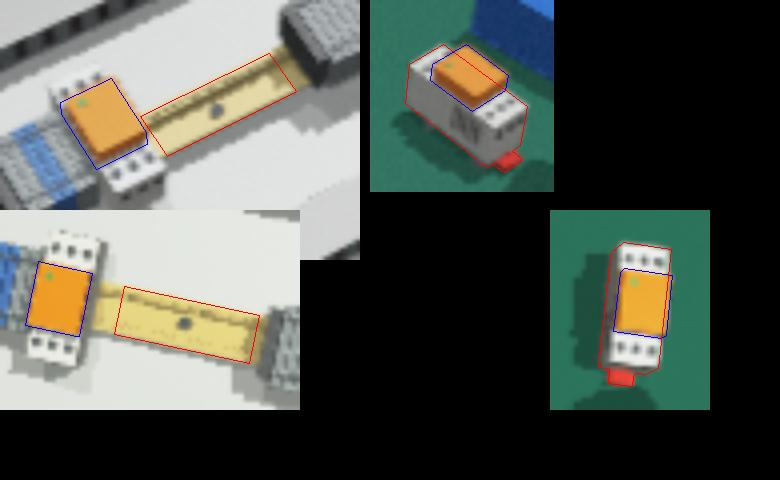

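The overlays sit well on both modules and the rail. I'll tighten the fit by keeping only the largest orange blob and fixing the like module's centre at y = 78 mm, then plan the grasp.

```bash
python3 - <<'E'
s=open('fit.py').read()
s=s.replace("O={n:orange(U[n]) for n in P}","O={n:big(orange(U[n])) for n in P}").replace("O2={n:orange(V[n]) for n in P}","O2={n:big(orange(V[n])) for n in P}")
s=s.replace("def run(","""def big(m):
    m=cv2.morphologyEx(m.astype(np.uint8),cv2.MORPH_OPEN,np.ones((9,9)))
    k,l,st,_=cv2.connectedComponentsWithStats(m); m=l==1+np.argmax(st[1:,4])
    return cv2.morphologyEx(m.astype(np.uint8),cv2.MORPH_CLOSE,np.ones((13,13)))>0
def run(""")
s=s.replace("OR+[0,v[4],.024]","OR+[0,.078,.024]").replace("*g,z,-.2,.078],cp,[.01,.01,.02,.08,.01]","*g,z,-.2],cp,[.01,.01,.02,.08]")
s=s.replace("# overlay","print({n:(O[n].sum(),O2[n].sum(),mask(n,[tr([*v[:4],s],OR+[0,.078,.024])],rp[n]).sum()) for n in P})\nprint([cp(v+np.array([0,0,d,0]),1) for d in(-.006,-.003,.003,.006)])\n# overlay")
open('fit.py','w').write(s)
E
python3 fit.py
```

```text
guess [ 0.46403273 -0.33145058] [ 0.46218355 -0.32963694]
loose [ 0.4636 -0.3278 -0.1106] 2458.0 [np.int64(639), np.float64(426.0), np.int64(1197), np.float64(196.0)]
panel [ 0.6062  0.0828  0.112  -0.1906] 5471.0 [np.int64(4512), np.int64(227), np.int64(585), np.int64(147)]
panel [ 0.6066  0.0828  0.1112 -0.1892] 5473.0 [np.int64(4513), np.int64(228), np.int64(585), np.int64(147)]
panel [ 0.6061  0.0823  0.1117 -0.1957] 5491.0 [np.int64(4509), np.int64(209), np.int64(609), np.int64(164)]
{'side': (np.int64(2544), np.int64(242), np.int64(4754)), 'top': (np.int64(2289), np.int64(3123), np.int64(3696))}
[[np.int64(4508), np.int64(1525), np.int64(754), np.int64(483)], [np.int64(4507), np.int64(781), np.int64(659), np.int64(266)], [np.int64(4533), np.int64(947), np.int64(589), np.int64(290)], [np.int64(4603), np.int64(1612), np.int64(670), np.int64(521)]]
```

```bash
sed -i 's/(rr>1.35\*g)&(rr>2.0\*b)&(rr>70)&(g>.3\*rr)/(rr>1.22*g)\&(rr>1.5*b)\&(rr>60)\&(g>.38*rr)/' h.py; python3 fit.py
```

```text
guess [ 0.46403273 -0.33145058] [ 0.46218355 -0.32963694]
loose [ 0.4637 -0.328  -0.1097] 1374.0 [np.int64(363), np.float64(415.0), np.int64(406), np.float64(190.0)]
panel [ 0.6058  0.083   0.1127 -0.1928] 1223.0 [np.int64(647), np.int64(227), np.int64(173), np.int64(176)]
panel [ 0.6062  0.0828  0.1123 -0.1924] 1204.0 [np.int64(647), np.int64(227), np.int64(183), np.int64(147)]
panel [ 0.6059  0.0826  0.1124 -0.2034] 1211.0 [np.int64(582), np.int64(253), np.int64(201), np.int64(175)]
{'side': (np.int64(2884), np.int64(4230), np.int64(4799)), 'top': (np.int64(3132), np.int64(3677), np.int64(3744))}
[[np.int64(1423), np.int64(1575), np.int64(519), np.int64(484)], [np.int64(1009), np.int64(784), np.int64(338), np.int64(267)], [np.int64(570), np.int64(947), np.int64(164), np.int64(303)], [np.int64(848), np.int64(1639), np.int64(289), np.int64(508)]]
```

Fit results:
- **Rail face centre:** about (0.606, 0.083, 0.112), yaw −0.195.
- **Loose module:** (0.464, −0.328), yaw −0.11.

Next is the approach.

```bash
cat > go.py <<'E'
import numpy as np
from scipy.linalg import expm,logm
from scipy.spatial.transform import Rotation as R
from station import r
G=np.array([-.012,0,-.010])       # TCP in module frame
Q=np.array([[0,1,0],[1,0,0],[0,0,-1.]]) # tool axes (columns) in module frame
def H(M,t): A=np.eye(4);A[:3,:3]=M;A[:3,3]=t;return A
def cur():
    s=r.sense();return H(R.from_euler('xyz',s['tcp_rot']).as_matrix(),s['tcp_pos'])
def mod(yaw,el): return R.from_euler('z',yaw).as_matrix()@R.from_euler('y',-el).as_matrix()
def tool(mid,yaw,el): M=mod(yaw,el);return H(M@Q,np.array(mid)+M@G)
PO=np.array([.606,.083,.1122]);PY=-.195
PM=mod(PY,np.radians(15))
LIP=np.array([.0148,0,-.0291])
def hook(lx,lz,tilt,y=0): # lip tip at panel (lx,y,lz; z from rail face), tilt deg
    M=mod(PY,np.radians(15-tilt)); return tool(PO+PM@np.array([lx,y,lz])-M@LIP,PY,np.radians(15-tilt))
def rows(T,n=None,A=None):
    A=cur() if A is None else A
    D=np.linalg.inv(A)@T
    a=np.degrees(R.from_matrix(D[:3,:3]).magnitude());d=np.linalg.norm(D[:3,3])
    k=n or int(np.ceil(max(a/6,d/.03,1)))
    E=expm(np.real(logm(D))/k)
    print(k,'rows rot',np.degrees(R.from_matrix(E[:3,:3]).as_rotvec()).round(2),'xyz',E[:3,3].round(4))
def where(T=None): # lip in panel frame (from rail face), tilt
    T=cur() if T is None else T
    M=T[:3,:3]@Q.T; mid=T[:3,3]-M@G
    Z=PM.T@M
    print('lip',((PM.T@(mid+M@LIP-PO))*1e3).round(1),'mid',((PM.T@(mid-PO))*1e3).round(1),'rv',np.degrees(R.from_matrix(Z).as_rotvec()).round(2), 'F panel',(PM.T@r.sense()['force']).round(2),'w',r.sense()['grip_width'].round(4),'t',round(r.sense()['time_s'],2))
E
python3 - <<'E'
from go import *
L=(.4637,-.328)
A=tool((*L,.034+.12),-.11,0);rows(A)
rows(tool((*L,.034),-.11,0),None,A)
E
```

```text
14 rows rot [-0.   -0.01  1.63] xyz [0.0174 0.0216 0.0062]
4 rows rot [ 0.  0. -0.] xyz [0.   0.   0.03]
```

Emit:
play_rows:
  increments:
    - {"delta_rot":[0,0,1.63],"xyz":[0.0174,0.0216,0.0062],"gripper":0.7}
    - {"delta_rot":[0,0,1.63],"xyz":[0.0174,0.0216,0.0062],"gripper":0.7}
    - {"delta_rot":[0,0,1.63],"xyz":[0.0174,0.0216,0.0062],"gripper":0.7}
    - {"delta_rot":[0,0,1.63],"xyz":[0.0174,0.0216,0.0062],"gripper":0.7}
    - {"delta_rot":[0,0,1.63],"xyz":[0.0174,0.0216,0.0062],"gripper":0.7}
    - {"delta_rot":[0,0,1.63],"xyz":[0.0174,0.0216,0.0062],"gripper":0.7}
    - {"delta_rot":[0,0,1.63],"xyz":[0.0174,0.0216,0.0062],"gripper":0.7}
    - {"delta_rot":[0,0,1.63],"xyz":[0.0174,0.0216,0.0062],"gripper":0.7}
    - {"delta_rot":[0,0,1.63],"xyz":[0.0174,0.0216,0.0062],"gripper":0.7}
    - {"delta_rot":[0,0,1.63],"xyz":[0.0174,0.0216,0.0062],"gripper":0.7}

```text
time_s: 0.93
tcp_pos: [0.3632, -0.3921, 0.1687]
tcp_rot: [-3.141, -0.001, 1.574]
force: [0.6, 0.3, -0.3]
grip_width: 0.0595
```

Emit:
play_rows:
  increments:
    - {"delta_rot":[0,0,1.63],"xyz":[0.0174,0.0216,0.0062],"gripper":0.7}
    - {"delta_rot":[0,0,1.63],"xyz":[0.0174,0.0216,0.0062],"gripper":0.7}
    - {"delta_rot":[0,0,1.63],"xyz":[0.0174,0.0216,0.0062],"gripper":0.7}
    - {"delta_rot":[0,0,1.63],"xyz":[0.0174,0.0216,0.0062],"gripper":0.7}
    - {"delta_rot":[0,0,0],"xyz":[0,0,0],"gripper":0.7}
    - {"delta_rot":[0,0,0],"xyz":[0,0,0],"gripper":0.7}
    - {"delta_rot":[0,0,0],"xyz":[0,0,0],"gripper":0.7}
    - {"delta_rot":[0,0,0],"xyz":[0,0,0],"gripper":0.7}

```text
time_s: 1.6
tcp_pos: [0.451, -0.3277, 0.1446]
tcp_rot: [-3.141, -0.0, 1.461]
force: [0.2, -0.2, -0.0]
grip_width: 0.0599
```

Run:
```python
from go import *
import cv2
L=(.4637,-.328)
T=tool((*L,.034),-.11,0);rows(T,5)
s=r.sense();print(s['tcp_pos'],s['time_s'],s['force'],s['grip_width'])
o=[]
import h
im=r.snapshot('top')[:,:,::-1];o.append(cv2.resize(im[200:310,370:480],(440,440),interpolation=cv2.INTER_CUBIC))
```

```text
5 rows rot [-0. -0. -0.] xyz [0.0002 0.0001 0.0241]
[ 0.45097285 -0.32765022  0.14456915] 1.6 [ 0.19239536 -0.19568245 -0.0367317 ] 0.059876438408556595
```

Emit:
play_rows:
  increments:
    - {"delta_rot":[0,0,0],"xyz":[0.0002,0.0001,0.0241],"gripper":0.7}
    - {"delta_rot":[0,0,0],"xyz":[0.0002,0.0001,0.0241],"gripper":0.7}
    - {"delta_rot":[0,0,0],"xyz":[0.0002,0.0001,0.0241],"gripper":0.7}
    - {"delta_rot":[0,0,0],"xyz":[0.0002,0.0001,0.0241],"gripper":0.7}
    - {"delta_rot":[0,0,0],"xyz":[0.0002,0.0001,0.0121],"gripper":0.7}
    - {"delta_rot":[0,0,0],"xyz":[0,0,0.012],"gripper":0.7}
    - {"delta_rot":[0,0,0],"xyz":[0,0,0],"gripper":0.7}
    - {"delta_rot":[0,0,0],"xyz":[0,0,0],"gripper":0.7}

```text
time_s: 2.32
tcp_pos: [0.4516, -0.3269, 0.0239]
tcp_rot: [-3.141, -0.0, 1.46]
force: [0.2, -1.4, 0.2]
grip_width: 0.0597
```

Emit:
play_rows:
  increments:
    - {"delta_rot":[0,0,0],"xyz":[0,0,0],"gripper":0.2}
    - {"delta_rot":[0,0,0],"xyz":[0,0,0],"gripper":0.2}
    - {"delta_rot":[0,0,0],"xyz":[0,0,0],"gripper":0.2}
    - {"delta_rot":[0,0,0],"xyz":[0,0,0],"gripper":0.2}
    - {"delta_rot":[0,0,0],"xyz":[0,0,0],"gripper":0.2}
    - {"delta_rot":[0,0,0],"xyz":[0,0,0],"gripper":0.2}
    - {"delta_rot":[0,0,0],"xyz":[0,0,0],"gripper":0.2}
    - {"delta_rot":[0,0,0],"xyz":[0,0,0],"gripper":0.2}

```text
time_s: 2.98
tcp_pos: [0.453, -0.3268, 0.0254]
tcp_rot: [3.14, 0.001, 1.462]
force: [-0.7, -0.1, 5.7]
grip_width: 0.0353
```

Run:
```python
from go import *
A=cur();B=A.copy();B[2,3]+=.21;rows(B,None)
C=hook(.03,.10,25); rows(C,None,B)
# staged
C2=hook(.023,.015,25); rows(C2,None,C)
print(C[:3,3],B[:3,3])
s=r.sense();print(s['force'],s['grip_width'])
```

```text
7 rows rot [-0. -0.  0.] xyz [-0.      0.0001 -0.03  ]
15 rows rot [0.67 0.03 0.33] xyz [ 0.0286  0.0047 -0.0007]
3 rows rot [-0. -0. -0.] xyz [0.     0.0099 0.0267]
[0.58639838 0.08687151 0.24002075] [ 0.45304034 -0.32682156  0.23537845]
[-0.74370213 -0.10834002  5.68138262] 0.03530418025721634
```

Emit:
play_rows:
  increments:
    - {"delta_rot":[0,0,0],"xyz":[0,0,-0.01],"gripper":0.2}
    - {"delta_rot":[0,0,0],"xyz":[0,0,-0.025],"gripper":0.2}
    - {"delta_rot":[0,0,0],"xyz":[0,0,-0.03],"gripper":0.2}
    - {"delta_rot":[0,0,0],"xyz":[0,0,-0.03],"gripper":0.2}
    - {"delta_rot":[0,0,0],"xyz":[0,0,-0.03],"gripper":0.2}
    - {"delta_rot":[0,0,0],"xyz":[0,0,-0.03],"gripper":0.2}
    - {"delta_rot":[0,0,0],"xyz":[0,0,-0.03],"gripper":0.2}
    - {"delta_rot":[0,0,0],"xyz":[0,0,-0.025],"gripper":0.2}
    - {"delta_rot":[0,0,0],"xyz":[0,0,0],"gripper":0.2}

```text
time_s: 3.73
tcp_pos: [0.4545, -0.3275, 0.2405]
tcp_rot: [3.131, 0.004, 1.462]
force: [0.8, -0.7, 0.0]
grip_width: 0.035
```

Emit:
play_rows:
  increments:
    - {"delta_rot":[0.67,0.03,0.33],"xyz":[0.0286,0.0047,-0.0007],"gripper":0.2}
    - {"delta_rot":[0.67,0.03,0.33],"xyz":[0.0286,0.0047,-0.0007],"gripper":0.2}
    - {"delta_rot":[0.67,0.03,0.33],"xyz":[0.0286,0.0047,-0.0007],"gripper":0.2}
    - {"delta_rot":[0.67,0.03,0.33],"xyz":[0.0286,0.0047,-0.0007],"gripper":0.2}
    - {"delta_rot":[0.67,0.03,0.33],"xyz":[0.0286,0.0047,-0.0007],"gripper":0.2}
    - {"delta_rot":[0.67,0.03,0.33],"xyz":[0.0286,0.0047,-0.0007],"gripper":0.2}
    - {"delta_rot":[0.67,0.03,0.33],"xyz":[0.0286,0.0047,-0.0007],"gripper":0.2}
    - {"delta_rot":[0.67,0.03,0.33],"xyz":[0.0286,0.0047,-0.0007],"gripper":0.2}
    - {"delta_rot":[0.67,0.03,0.33],"xyz":[0.0286,0.0047,-0.0007],"gripper":0.2}
    - {"delta_rot":[0.67,0.03,0.33],"xyz":[0.0286,0.0047,-0.0007],"gripper":0.2}

```text
time_s: 4.57
tcp_pos: [0.5371, -0.0477, 0.2382]
tcp_rot: [-3.022, -0.002, 1.403]
force: [0.5, -0.1, -1.6]
grip_width: 0.0353
```

Emit:
play_rows:
  increments:
    - {"delta_rot":[0.67,0.03,0.33],"xyz":[0.0286,0.0047,-0.0007],"gripper":0.2}
    - {"delta_rot":[0.67,0.03,0.33],"xyz":[0.0286,0.0047,-0.0007],"gripper":0.2}
    - {"delta_rot":[0.67,0.03,0.33],"xyz":[0.0286,0.0047,-0.0007],"gripper":0.2}
    - {"delta_rot":[0.67,0.03,0.33],"xyz":[0.0286,0.0047,-0.0007],"gripper":0.2}
    - {"delta_rot":[0.67,0.03,0.33],"xyz":[0.0286,0.0047,-0.0007],"gripper":0.2}
    - {"delta_rot":[0,0,0],"xyz":[0,0,0],"gripper":0.2}
    - {"delta_rot":[0,0,0],"xyz":[0,0,0],"gripper":0.2}
    - {"delta_rot":[0,0,0],"xyz":[0,0,0],"gripper":0.2}
    - {"delta_rot":[0,0,0],"xyz":[0,0,0],"gripper":0.2}

```text
time_s: 5.32
tcp_pos: [0.5859, 0.0864, 0.239]
tcp_rot: [-2.965, 0.0, 1.374]
force: [0.2, -0.3, -2.6]
grip_width: 0.0354
```

Run:
```python
from go import *
import cv2, h
where(); print(r.sense()['ft_torque'])
T=cur();M=T[:3,:3]@Q.T;mid=T[:3,3]-M@G
o=[]
for n in('side','top'):
    im=np.ascontiguousarray(r.snapshot(n)[:,:,::-1]);cv2.imwrite(f'pics/{n}1.png',im)
    c=h.proj(n,[mid])[0].astype(int);x0,y0=c-[32,36];a=cv2.resize(im[y0:y0+72,x0:x0+64],None,fx=6,fy=6,interpolation=cv2.INTER_CUBIC)
    for B,cl in((h.OR,(255,0,0)),(h.HO,(0,0,255))):
        q=(h.proj(n,B@M.T+mid)-[x0-.5,y0-.5])*6
        for p in range(8):
            for k in(1,2,4):
                if p^k>p: cv2.line(a,tuple(q[p].astype(int)),tuple(q[p^k].astype(int)),cl,1)
    o.append(a)
cv2.imwrite('pics/held.png',np.hstack(o))
```

```text
Traceback (most recent call last):
  File "go.py", line 28, in where
    print('lip',((PM.T@(mid+M@LIP-PO))*1e3).round(1),'mid',((PM.T@(mid-PO))*1e3).round(1),'rv',np.degrees(R.from_matrix(Z).as_rotvec()).round(2), 'F panel',(PM.T@r.sense()['force']).round(2),'w',r.sense()['grip_width'].round(4),'t',round(r.sense()['time_s'],2))
                                                                                                                                                                                                   ^^^^^^^^^^^^^^^^^^^^^^^^^^^^^
AttributeError: 'float' object has no attribute 'round'
```

```bash
sed -i "s/r.sense()\['grip_width'\].round(4)/round(r.sense()['grip_width'],4)/" go.py
cat > look.py <<'E'
from go import *
import cv2, h, sys
def look(tag):
    T=cur();M=T[:3,:3]@Q.T;mid=T[:3,3]-M@G
    o=[]
    for n in('side','top'):
        im=np.ascontiguousarray(r.snapshot(n)[:,:,::-1]);cv2.imwrite(f'pics/{n}{tag}.png',im)
        c=h.proj(n,[mid])[0].astype(int);x0,y0=c-[32,36];a=cv2.resize(im[y0:y0+72,x0:x0+64],None,fx=6,fy=6,interpolation=cv2.INTER_CUBIC)
        for B,cl in((h.OR,(255,0,0)),(h.HO,(0,0,255))):
            q=(h.proj(n,B@M.T+mid)-[x0-.5,y0-.5])*6
            for p in range(8):
                for k in(1,2,4):
                    if p^k>p: cv2.line(a,tuple(q[p].astype(int)),tuple(q[p^k].astype(int)),cl,1)
        o.append(a)
    cv2.imwrite(f'pics/held{tag}.png',np.hstack(o))
where(); print(r.sense()['ft_torque'])
look(sys.argv[1])
E
python3 look.py 1
```

```text
lip [29.3 -0.6 99.1] mid [ 28.3  -0.6 131.7] rv [-2.000e-02  2.511e+01 -1.100e-01] F panel [-0.44 -0.25 -2.57] w 0.0354 t 5.32
[-0.09709496 -0.45162421 -0.01333289]
```

View pics/held1.png

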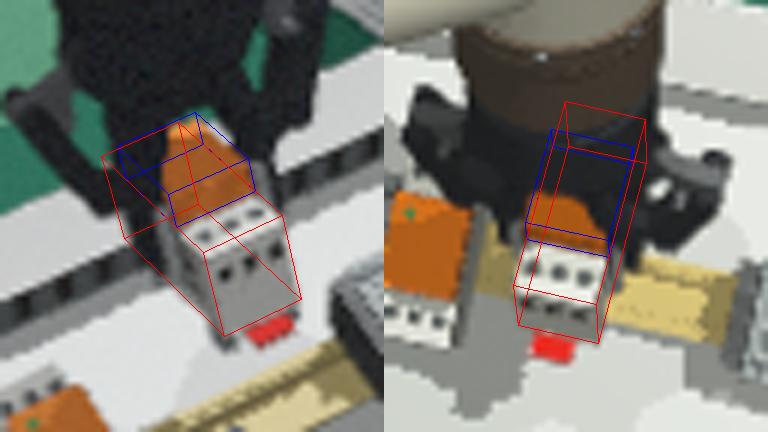

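The held module matches the prediction to within about 1 px: in the top view the foot edge is at (515–600, 325–345) and the clip is below it. Next I'll go to just above the rail's upper edge and then down beside it.

Run:
```python
from go import *
C=hook(.0245,.012,25); rows(C,5)
D=hook(.0245,-.0045,25); rows(D,5,C)
E=hook(.0145,-.0045,25); rows(E,10,D)
```

```text
5 rows rot [-0.01 -0.01 -0.03] xyz [0.0002 0.0065 0.0163]
5 rows rot [-0. -0. -0.] xyz [0.     0.0014 0.003 ]
10 rows rot [-0. -0. -0.] xyz [ 0.     -0.0009  0.0004]
```

Emit:
play_rows:
  increments:
    - {"delta_rot":[0,0,0],"xyz":[0.0002,0.0065,0.0163],"gripper":0.2}
    - {"delta_rot":[0,0,0],"xyz":[0.0002,0.0065,0.0163],"gripper":0.2}
    - {"delta_rot":[0,0,0],"xyz":[0.0002,0.0065,0.0163],"gripper":0.2}
    - {"delta_rot":[0,0,0],"xyz":[0.0002,0.0065,0.0163],"gripper":0.2}
    - {"delta_rot":[0,0,0],"xyz":[0.0002,0.0065,0.0163],"gripper":0.2}
    - {"delta_rot":[0,0,0],"xyz":[0,0,0],"gripper":0.2}
    - {"delta_rot":[0,0,0],"xyz":[0,0,0],"gripper":0.2}

```text
time_s: 6.0
tcp_pos: [0.6037, 0.0838, 0.1529]
tcp_rot: [-2.964, 0.001, 1.374]
force: [-0.1, 0.7, -1.9]
grip_width: 0.0354
```

Emit:
play_rows:
  increments:
    - {"delta_rot":[0,0,0],"xyz":[0,0.0014,0.003],"gripper":0.2}
    - {"delta_rot":[0,0,0],"xyz":[0,0.0014,0.003],"gripper":0.2}
    - {"delta_rot":[0,0,0],"xyz":[0,0.0014,0.003],"gripper":0.2}
    - {"delta_rot":[0,0,0],"xyz":[0,0.0014,0.003],"gripper":0.2}
    - {"delta_rot":[0,0,0],"xyz":[0,0.0014,0.003],"gripper":0.2}
    - {"delta_rot":[0,0,0],"xyz":[0,0,0],"gripper":0.2}
    - {"delta_rot":[0,0,0],"xyz":[0,0,0],"gripper":0.2}
    - {"delta_rot":[0,0,0],"xyz":[0,0,0],"gripper":0.2}

```text
time_s: 6.67
tcp_pos: [0.6083, 0.0839, 0.1373]
tcp_rot: [-2.966, -0.0, 1.375]
force: [0.8, 0.3, -2.1]
grip_width: 0.0359
```

```bash
python3 look.py 2
```

```text
lip [24.7  1.3 -4.9] mid [23.7  1.3 27.7] rv [ 1.000e-02  2.507e+01 -6.000e-02] F panel [ 0.16  0.41 -2.21] w 0.0359 t 6.67
[-0.08249413 -0.4449888   0.00848822]
```

View pics/held2.png

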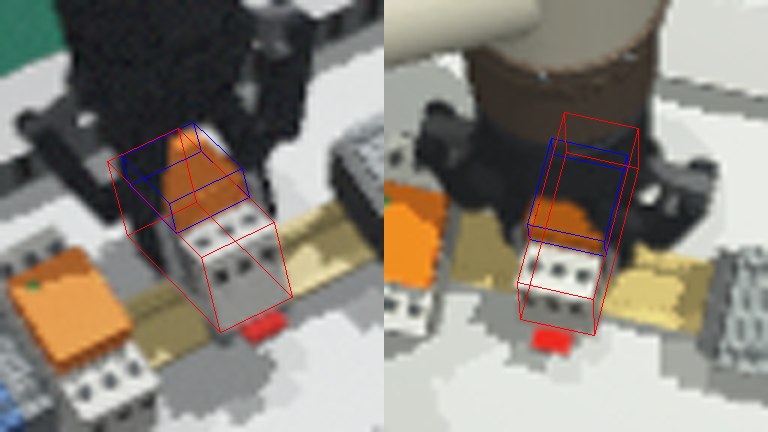

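No contact so far, and the picture agrees with the model to 1–2 px. The module is straddling beyond the upper edge. Now I'll pull it down the slope slowly to feel for the edge.

Emit:
play_rows:
  increments:
    - {"delta_rot":[0,0,0],"xyz":[0,-0.0009,0.0004],"gripper":0.2}
    - {"delta_rot":[0,0,0],"xyz":[0,-0.0009,0.0004],"gripper":0.2}
    - {"delta_rot":[0,0,0],"xyz":[0,-0.0009,0.0004],"gripper":0.2}
    - {"delta_rot":[0,0,0],"xyz":[0,-0.0009,0.0004],"gripper":0.2}
    - {"delta_rot":[0,0,0],"xyz":[0,-0.0009,0.0004],"gripper":0.2}
    - {"delta_rot":[0,0,0],"xyz":[0,-0.0009,0.0004],"gripper":0.2}
    - {"delta_rot":[0,0,0],"xyz":[0,0,0],"gripper":0.2}
    - {"delta_rot":[0,0,0],"xyz":[0,0,0],"gripper":0.2}

```text
time_s: 7.43
tcp_pos: [0.6045, 0.085, 0.1374]
tcp_rot: [-2.971, -0.002, 1.375]
force: [4.6, -2.2, 5.5]
grip_width: 0.0355
```

Emit:
play_rows:
  increments:
    - {"delta_rot":[0,0,0],"xyz":[0,-0.0009,0.0004],"gripper":0.2}
    - {"delta_rot":[0,0,0],"xyz":[0,-0.0009,0.0004],"gripper":0.2}
    - {"delta_rot":[0,0,0],"xyz":[0,0,0],"gripper":0.2}
    - {"delta_rot":[0,0,0],"xyz":[0,0,0],"gripper":0.2}

```text
time_s: 7.77
tcp_pos: [0.6035, 0.0854, 0.1375]
tcp_rot: [-2.973, -0.002, 1.375]
force: [5.6, -1.4, 6.5]
grip_width: 0.0355
```

```bash
python3 -c "
from go import *
where()"
```

```text
lip [20.1  1.9 -3.3] mid [18.8  1.8 29.3] rv [ 0.11 24.67 -0.03] F panel [ 7.29 -0.24  4.81] w 0.0355 t 7.77
```

There is contact at about 7 N. Its direction shows the seat riding on the rail's upper edge: the module sits lower in the hand than I modelled, because the TCP rose 1.5 mm while gripping. I'll correct the hand offset, ease off, then slide along the module's own x axis until the hook wall meets the edge.

```bash
sed -i 's/G=np.array(.*\])  /G=np.array([-.0105,0,-.0086])  /' go.py; python3 -c "
from go import *
where()"
```

```text
lip [18.2  1.9 -4. ] mid [16.9  1.8 28.7] rv [ 0.11 24.67 -0.03] F panel [ 7.29 -0.24  4.81] w 0.0355 t 7.77
```

Emit:
play_rows:
  increments:
    - {"delta_rot":[0,0,0],"xyz":[0,0,-0.001],"gripper":0.2}
    - {"delta_rot":[0,0,0],"xyz":[0,0,-0.001],"gripper":0.2}
    - {"delta_rot":[0,0,0],"xyz":[0,0,-0.001],"gripper":0.2}
    - {"delta_rot":[0,0,0],"xyz":[0,0,0],"gripper":0.2}
    - {"delta_rot":[0,0,0],"xyz":[0,0,0],"gripper":0.2}

```text
time_s: 8.18
tcp_pos: [0.601, 0.0854, 0.1383]
tcp_rot: [-2.965, -0.0, 1.375]
force: [2.8, 0.2, 3.8]
grip_width: 0.0351
```

```bash
python3 -c "
from go import *
where()"
```

```text
lip [15.8  1.4 -2.7] mid [14.7  1.4 29.9] rv [ 1.000e-02  2.512e+01 -6.000e-02] F panel [3.58 0.74 2.93] w 0.0351 t 8.18
```

The force is falling and its direction is the seat's normal. I'll keep sliding along tool −y.

Emit:
play_rows:
  increments:
    - {"delta_rot":[0,0,0],"xyz":[0,-0.001,-0.0002],"gripper":0.2}
    - {"delta_rot":[0,0,0],"xyz":[0,-0.001,-0.0002],"gripper":0.2}
    - {"delta_rot":[0,0,0],"xyz":[0,-0.001,-0.0002],"gripper":0.2}
    - {"delta_rot":[0,0,0],"xyz":[0,0,0],"gripper":0.2}
    - {"delta_rot":[0,0,0],"xyz":[0,0,0],"gripper":0.2}

```text
time_s: 8.6
tcp_pos: [0.5986, 0.0856, 0.1388]
tcp_rot: [-2.966, 0.0, 1.374]
force: [6.1, 0.3, -3.1]
grip_width: 0.0355
```

```bash
python3 -c "
from go import *
where()"
```

```text
lip [13.6  1.1 -1.6] mid [12.5  1.1 31. ] rv [-1.000e-02  2.508e+01 -8.000e-02] F panel [ 4.93  1.46 -4.51] w 0.0355 t 8.6
```

Emit:
play_rows:
  increments:
    - {"delta_rot":[0,0,0],"xyz":[0,-0.001,0],"gripper":0.2}
    - {"delta_rot":[0,0,0],"xyz":[0,-0.001,0],"gripper":0.2}
    - {"delta_rot":[0,0,0],"xyz":[0,0,0],"gripper":0.2}
    - {"delta_rot":[0,0,0],"xyz":[0,0,0],"gripper":0.2}

```text
time_s: 8.93
tcp_pos: [0.5983, 0.0857, 0.1388]
tcp_rot: [-2.969, -0.001, 1.374]
force: [9.1, -2.1, -4.4]
grip_width: 0.0359
```

```bash
python3 -c "
from go import *
where()"
```

```text
lip [13.4  1.2 -1.5] mid [12.2  1.2 31.1] rv [ 0.03 24.87 -0.11] F panel [ 7.92 -0.28 -6.64] w 0.0359 t 8.93
```

The force is now (+8, −4) N, which is the hook wall's normal, and the module won't move further, so it's hooked at 25° tilt with the lip at about x=13.4. I'll ease the preload and tilt about the throat corner.

```bash
python3 -c "
from go import *
p=np.array([0,.0283,.0154])
for a in(-2,-3):
  M=R.from_rotvec([np.radians(a),0,0]).as_matrix(); print(a,(p-M@p).round(5))
"
```

```text
-2 [ 0.      -0.00052  0.001  ]
-3 [ 0.      -0.00077  0.0015 ]
```

Emit:
play_rows:
  increments:
    - {"delta_rot":[0,0,0],"xyz":[0,0.0008,0.0003],"gripper":0.2}
    - {"delta_rot":[0,0,0],"xyz":[0,0.0008,0.0003],"gripper":0.2}
    - {"delta_rot":[0,0,0],"xyz":[0,0,0],"gripper":0.2}
    - {"delta_rot":[0,0,0],"xyz":[0,0,0],"gripper":0.2}
    - {"delta_rot":[0,0,0],"xyz":[0,0,0],"gripper":0.2}

```text
time_s: 9.35
tcp_pos: [0.5985, 0.0857, 0.1388]
tcp_rot: [-2.967, -0.0, 1.374]
force: [6.1, -1.6, -2.7]
grip_width: 0.0352
```

```bash
python3 -c "
from go import *
where()"
```

```text
lip [13.5  1.1 -1.6] mid [12.4  1.1 31.1] rv [ 1.000e-02  2.502e+01 -8.000e-02] F panel [ 5.35 -0.35 -4.27] w 0.0352 t 9.35
```

Emit:
play_rows:
  increments:
    - {"delta_rot":[-2,0,0],"xyz":[0,-0.0005,0.001],"gripper":0.2}
    - {"delta_rot":[-2,0,0],"xyz":[0,-0.0005,0.001],"gripper":0.2}
    - {"delta_rot":[-2,0,0],"xyz":[0,-0.0005,0.001],"gripper":0.2}
    - {"delta_rot":[-2,0,0],"xyz":[0,-0.0005,0.001],"gripper":0.2}
    - {"delta_rot":[-2,0,0],"xyz":[0,-0.0005,0.001],"gripper":0.2}
    - {"delta_rot":[0,0,0],"xyz":[0,0,0],"gripper":0.2}
    - {"delta_rot":[0,0,0],"xyz":[0,0,0],"gripper":0.2}

```text
time_s: 9.93
tcp_pos: [0.5951, 0.0863, 0.1342]
tcp_rot: [-3.141, -0.0, 1.375]
force: [6.1, -1.3, -1.4]
grip_width: 0.0356
```

```bash
python3 -c "
from go import *
where()"
```

```text
lip [13.8  1.1 -2.1] mid [ 7.1  1.1 29.8] rv [-0.   15.01 -0.04] F panel [ 5.7  -0.08 -2.96] w 0.0356 t 9.93
```

Emit:
play_rows:
  increments:
    - {"delta_rot":[-2,0,0],"xyz":[0,-0.0005,0.001],"gripper":0.2}
    - {"delta_rot":[-2,0,0],"xyz":[0,-0.0005,0.001],"gripper":0.2}
    - {"delta_rot":[-2,0,0],"xyz":[0,-0.0005,0.001],"gripper":0.2}
    - {"delta_rot":[0,0,0],"xyz":[0,0,0],"gripper":0.2}
    - {"delta_rot":[0,0,0],"xyz":[0,0,0],"gripper":0.2}

```text
time_s: 10.35
tcp_pos: [0.5934, 0.0867, 0.1313]
tcp_rot: [3.038, 0.0, 1.375]
force: [5.1, -1.3, -1.0]
grip_width: 0.0351
```

```bash
python3 -c "
from go import *
where()"
```

```text
lip [14.1  1.2 -2.4] mid [ 4.   1.2 28.7] rv [-0.01  9.07 -0.03] F panel [ 4.84 -0.31 -2.3 ] w 0.0351 t 10.35
```

Emit:
play_rows:
  increments:
    - {"delta_rot":[-2,0,0],"xyz":[0,-0.0005,0.001],"gripper":0.2}
    - {"delta_rot":[-2,0,0],"xyz":[0,-0.0005,0.001],"gripper":0.2}
    - {"delta_rot":[0,0,0],"xyz":[0,0,0],"gripper":0.2}
    - {"delta_rot":[0,0,0],"xyz":[0,0,0],"gripper":0.2}

```text
time_s: 10.68
tcp_pos: [0.5923, 0.0868, 0.129]
tcp_rot: [2.97, 0.001, 1.375]
force: [4.3, -1.0, 0.2]
grip_width: 0.0352
```

```bash
python3 -c "
from go import *
where(); print(r.sense()['ft_torque'])"
```

```text
lip [14.   1.  -2.8] mid [ 1.9  1.1 27.5] rv [-0.04  5.15 -0.03] F panel [ 4.33 -0.13 -0.91] w 0.0352 t 10.68
[ 0.0277145  -0.7073893   0.02975996]
```

Emit:
play_rows:
  increments:
    - {"delta_rot":[-2,0,0],"xyz":[0,-0.0005,0.001],"gripper":0.2}
    - {"delta_rot":[-2,0,0],"xyz":[0,-0.0005,0.001],"gripper":0.2}
    - {"delta_rot":[0,0,0],"xyz":[0,0,0],"gripper":0.2}
    - {"delta_rot":[0,0,0],"xyz":[0,0,0],"gripper":0.2}

```text
time_s: 11.02
tcp_pos: [0.5915, 0.0868, 0.1267]
tcp_rot: [2.901, 0.001, 1.375]
force: [-0.2, 1.3, 1.3]
grip_width: 0.0356
```

```bash
python3 -c "
from go import *
where(); print(r.sense()['ft_torque'])"
```

```text
lip [14.2  0.8 -3.1] mid [-0.   0.9 26.3] rv [-0.08  1.21 -0.04] F panel [-0.07  1.22  1.4 ] w 0.0356 t 11.02
[0.52312578 0.30345305 0.2620846 ]
```

Emit:
play_rows:
  increments:
    - {"delta_rot":[-1.2,0,0],"xyz":[0,-0.0003,0.0006],"gripper":0.2}
    - {"delta_rot":[0,0,0],"xyz":[0,0,0.0007],"gripper":0.2}
    - {"delta_rot":[0,0,0],"xyz":[0,0,0.0007],"gripper":0.2}
    - {"delta_rot":[0,0,0],"xyz":[0,0,0],"gripper":0.2}
    - {"delta_rot":[0,0,0],"xyz":[0,0,0],"gripper":0.2}

```text
time_s: 11.43
tcp_pos: [0.5915, 0.0866, 0.1264]
tcp_rot: [2.879, 0.001, 1.373]
force: [-7.7, 2.4, 11.5]
grip_width: 0.0357
```

```bash
python3 look.py 3
```

```text
lip [14.6  0.7 -2.9] mid [-0.2  0.7 26.2] rv [-0.12 -0.02 -0.11] F panel [-4.79  0.87 13.19] w 0.0357 t 11.43
[0.75879092 1.9064365  0.16235291]
```

View pics/held3.png

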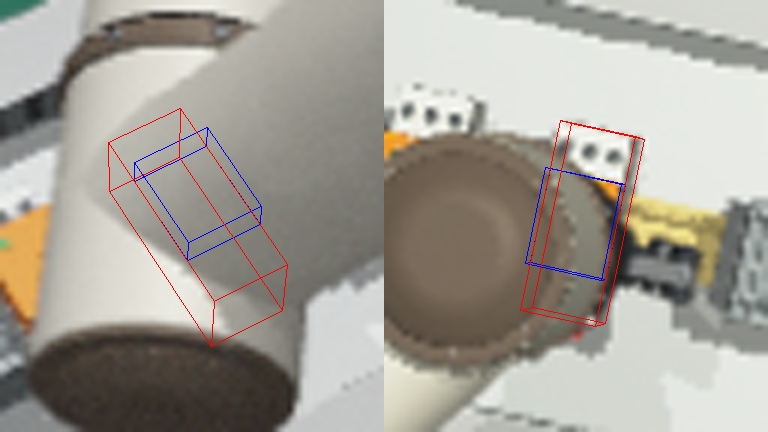

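The arm hides the module, apart from its lip-end shoulder at (600,150). It's level within 0.1° with 15 N normal force. I'll press a little more at the foot side to make sure it snaps.

Emit:
play_rows:
  increments:
    - {"delta_rot":[-0.7,0,0],"xyz":[0,0,0.0007],"gripper":0.2}
    - {"delta_rot":[-0.7,0,0],"xyz":[0,0,0.0007],"gripper":0.2}
    - {"delta_rot":[0,0,0],"xyz":[0,0,0],"gripper":0.2}
    - {"delta_rot":[0,0,0],"xyz":[0,0,0],"gripper":0.2}

```text
time_s: 11.87
tcp_pos: [0.5914, 0.0866, 0.1265]
tcp_rot: [2.854, 0.002, 1.374]
force: [-15.3, 5.3, 22.1]
grip_width: 0.0356
```

```bash
python3 -c "
from go import *
where(); print(r.sense()['ft_torque'])"
```

```text
lip [15.   0.6 -2.2] mid [-0.5  0.7 26.5] rv [-0.12 -1.49 -0.1 ] F panel [-9.73  2.21 25.49] w 0.0356 t 11.87
[1.40526972 3.66955359 0.14768395]
```

It's pressed with about 28 N and the position doesn't move, so the seat seems to be bottomed. I'll unload, open, back out and look.

Emit:
play_rows:
  increments:
    - {"delta_rot":[0.7,0,0],"xyz":[0,0,-0.001],"gripper":0.2}
    - {"delta_rot":[0.7,0,0],"xyz":[0,0,-0.001],"gripper":0.2}
    - {"delta_rot":[0.3,0,0],"xyz":[0,0.0005,-0.0008],"gripper":0.2}
    - {"delta_rot":[0,0,0],"xyz":[0,0,0],"gripper":0.2}
    - {"delta_rot":[0,0,0],"xyz":[0,0,0],"gripper":0.2}

```text
time_s: 12.28
tcp_pos: [0.5916, 0.0866, 0.1265]
tcp_rot: [2.885, 0.001, 1.373]
force: [-5.9, 2.8, 6.8]
grip_width: 0.0352
```

```bash
python3 -c "
from go import *
where(); print(r.sense()['ft_torque'])"
```

```text
lip [14.5  0.6 -3. ] mid [-0.1  0.7 26.2] rv [-0.12  0.32 -0.11] F panel [-4.39  1.57  8.17] w 0.0352 t 12.28
[0.94333981 1.83269604 0.19231209]
```

Emit:
play_rows:
  increments:
    - {"delta_rot":[0,0,0],"xyz":[0,0,0],"gripper":0.5}
    - {"delta_rot":[0,0,0],"xyz":[0,0,0],"gripper":0.6}
    - {"delta_rot":[0,0,0],"xyz":[0,0,0],"gripper":0.65}
    - {"delta_rot":[0,0,0],"xyz":[0,0,0],"gripper":0.65}
    - {"delta_rot":[0,0,0],"xyz":[0,0,0],"gripper":0.65}
    - {"delta_rot":[0,0,0],"xyz":[0,0,0],"gripper":0.65}

```text
time_s: 12.78
tcp_pos: [0.5927, 0.0868, 0.1262]
tcp_rot: [2.883, 0.0, 1.374]
force: [0.4, 0.4, 0.6]
grip_width: 0.0556
```

Emit:
play_rows:
  increments:
    - {"delta_rot":[0,0,0],"xyz":[0,0,-0.01],"gripper":0.65}
    - {"delta_rot":[0,0,0],"xyz":[0,0,-0.02],"gripper":0.65}
    - {"delta_rot":[0,0,0],"xyz":[0,0,-0.03],"gripper":0.65}
    - {"delta_rot":[0,0,0],"xyz":[0,0,-0.03],"gripper":0.65}
    - {"delta_rot":[0,0,0],"xyz":[0,0,-0.03],"gripper":0.65}
    - {"delta_rot":[0,0,0],"xyz":[0,-0.03,-0.02],"gripper":0.65}
    - {"delta_rot":[0,0,0],"xyz":[0,-0.03,0],"gripper":0.65}
    - {"delta_rot":[0,0,0],"xyz":[0,-0.03,0],"gripper":0.65}
    - {"delta_rot":[0,0,0],"xyz":[0,0,0],"gripper":0.65}

```text
time_s: 13.53
tcp_pos: [0.4671, 0.1094, 0.2377]
tcp_rot: [2.886, 0.001, 1.376]
force: [0.2, 0.2, -0.0]
grip_width: 0.0557
```

Emit:
play_rows:
  increments:
    - {"delta_rot":[0,0,0],"xyz":[-0.035,0,-0.005],"gripper":0.65}
    - {"delta_rot":[0,0,0],"xyz":[-0.035,0,-0.005],"gripper":0.65}
    - {"delta_rot":[0,0,0],"xyz":[-0.035,0,-0.005],"gripper":0.65}
    - {"delta_rot":[0,0,0],"xyz":[-0.035,0,-0.005],"gripper":0.65}
    - {"delta_rot":[0,0,0],"xyz":[-0.035,0,-0.005],"gripper":0.65}
    - {"delta_rot":[0,0,0],"xyz":[-0.035,0,-0.005],"gripper":0.65}
    - {"delta_rot":[0,0,0],"xyz":[-0.035,0,-0.005],"gripper":0.65}
    - {"delta_rot":[0,0,0],"xyz":[-0.035,0,-0.005],"gripper":0.65}
    - {"delta_rot":[0,0,0],"xyz":[0,0,0],"gripper":0.65}

```text
time_s: 14.28
tcp_pos: [0.4065, -0.1661, 0.2794]
tcp_rot: [2.88, -0.001, 1.367]
force: [1.6, 0.6, -0.4]
grip_width: 0.0556
```

Run:
```python
from station import r
import cv2,numpy as np
o=[]
for n,(x,y,w,h) in {'side':(195,185,110,100),'top':(235,155,110,100)}.items():
    im=r.snapshot(n)[:,:,::-1];cv2.imwrite(f'pics/{n}9.png',im)
    o.append(cv2.resize(im[y:y+h,x:x+w],(400,364),interpolation=cv2.INTER_CUBIC))
cv2.imwrite('pics/end.png',np.hstack(o))
```

```text
(no output)
```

View pics/end.png

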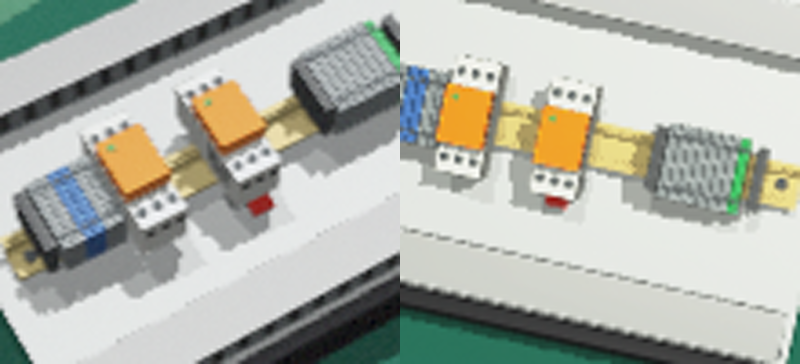

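The module sits on the rail beside its like at side crop (228,115) and top crop (562,135), parallel to it by eye, with the red clip just below its foot. I'll fit tilt and height for both on-rail modules to see whether it's really snapped.

```bash
cat > chk.py <<'E'
from h import *
import go
im={n:cv2.imread(f'pics/{n}9.png') for n in P}
v=np.load('fit.npy')[3:7]
PM,po=pose([*v,np.radians(15)])
print(v)
def big(m,c):
    m=cv2.morphologyEx(m.astype(np.uint8),cv2.MORPH_OPEN,np.ones((5,5)))
    k,l,st,ce=cv2.connectedComponentsWithStats(m); m=l==1+np.argmin(np.hypot(*(ce[1:]-c).T)+1e3*(st[1:,4]<600))
    return cv2.morphologyEx(m.astype(np.uint8),cv2.MORPH_CLOSE,np.ones((13,13)))>0
def fit(y0,tag):
    roi={};O={};Wh={}
    for n in P:
        c=proj(n,[po+PM@[0,y0,.024]])[0];roi[n]=(int(c[0])-25,int(c[1])-28,52,56)
        u=up(im[n],roi[n]);oc=proj(n,[po+PM@[0,y0,.05]])[0]
        O[n]=big(orange(u),(oc-roi[n][:2])*S)
    def cost(q):
        M=PM@R.from_euler('yz',[q[3],q[4]]).as_matrix();t=po+PM@[q[0],q[1],q[2]+.024]
        return sum((mask(n,[OR@M.T+t],roi[n])^O[n]).sum() for n in P)
    for st in(0,.1):
        x=np.array([0,y0,0,st,0.])
        for k in range(4):
            sc=np.array([.005,.005,.005,.1,.05])/(k+1)
            o=minimize(cost,x,method='Nelder-Mead',options=dict(initial_simplex=np.vstack([x]+[x+np.eye(5)[i]*sc[i] for i in range(5)]),xatol=1e-5,fatol=.5,maxiter=500));x=o.x
        print(tag,'xyz mm',(x[:3]*1e3).round(1),'tilt,yaw deg',np.degrees(x[3:]).round(1),o.fun)
    for n in P: # red clip pixels
        u=up(im[n],roi[n]);b,g,rr=u[...,0],u[...,1],u[...,2]
        m=(rr>1.8*g)&(rr>1.8*b)&(rr>60)&(g<.38*rr);
        if m.sum()>50:
            ys,xs=np.nonzero(m);print(n,'red px',m.sum()/16,'centre',(xs.mean()/S+roi[n][0]-.4).round(2),(ys.mean()/S+roi[n][1]-.4).round(2),
             'bottom',(ys.max()/S+roi[n][1]).round(2))
fit(.078,'like');fit(.0007,'ours')
for n in P:
    for a in(-.055,-.0585): print(n,'tab end centre expected',a,proj(n,[po+PM@[a,.0007,.024-.030]])[0].round(2))
E
python3 chk.py
```

```text
[ 0.60616211  0.08275836  0.11229601 -0.19242265]
like xyz mm [ 0.2 77.9  2.7] tilt,yaw deg [0.6 1.1] 620.0
like xyz mm [-3.8 77.9  3.9] tilt,yaw deg [7.8 0.7] 599.0
top red px 6.1875 centre 277.17 209.77 bottom 211.0
ours xyz mm [-1.8  2.1  4. ] tilt,yaw deg [2.7 0.1] 701.0
ours xyz mm [-1.2  2.4  3.6] tilt,yaw deg [1.3 1.4] 688.0
side red px 16.5 centre 266.26 240.75 bottom 243.5
top red px 6.1875 centre 277.17 209.77 bottom 211.0
side tab end centre expected -0.055 [267.59 243.33]
side tab end centre expected -0.0585 [268.28 244.35]
top tab end centre expected -0.055 [278.21 211.29]
top tab end centre expected -0.0585 [277.97 212.47]
```

The fit puts it at mid x about −1.5 mm and y about 2 mm, but it resolves tilt only coarsely (1–3°). For a firm check I'll press the foot shoulder with shut fingers: the contact height will show whether it's snapped, and the push would finish the snap if not.

Run:
```python
from go import *
def at(x,y,z): return H(PM@Q,PO+PM@np.array([x,y,z]))
A=at(-.040,.001,.12);rows(A,12);B=at(-.040,.001,.050);rows(B,4,A)
```

```text
12 rows rot [-0.01  0.   -0.02] xyz [0.0234 0.0049 0.0065]
4 rows rot [ 0. -0.  0.] xyz [-0.     -0.      0.0175]
```

Emit:
play_rows:
  increments:
    - {"delta_rot":[0,0,0],"xyz":[0.0281,0.0059,0.0078],"gripper":0}
    - {"delta_rot":[0,0,0],"xyz":[0.0281,0.0059,0.0078],"gripper":0}
    - {"delta_rot":[0,0,0],"xyz":[0.0281,0.0059,0.0078],"gripper":0}
    - {"delta_rot":[0,0,0],"xyz":[0.0281,0.0059,0.0078],"gripper":0}
    - {"delta_rot":[0,0,0],"xyz":[0.0281,0.0059,0.0078],"gripper":0}
    - {"delta_rot":[0,0,0],"xyz":[0.0281,0.0059,0.0078],"gripper":0}
    - {"delta_rot":[0,0,0],"xyz":[0.0281,0.0059,0.0078],"gripper":0}
    - {"delta_rot":[0,0,0],"xyz":[0.0281,0.0059,0.0078],"gripper":0}
    - {"delta_rot":[0,0,0],"xyz":[0.0281,0.0059,0.0078],"gripper":0}
    - {"delta_rot":[0,0,0],"xyz":[0.0281,0.0059,0.0078],"gripper":0}

```text
time_s: 15.22
tcp_pos: [0.5378, 0.1022, 0.2168]
tcp_rot: [2.883, -0.0, 1.378]
force: [1.1, -1.0, -0.5]
grip_width: 0.0003
```

Emit:
play_rows:
  increments:
    - {"delta_rot":[0,0,0],"xyz":[0,0,0],"gripper":0}
    - {"delta_rot":[0,0,0],"xyz":[0,0,0],"gripper":0}
    - {"delta_rot":[0,0,0],"xyz":[0,0,0],"gripper":0}

```text
time_s: 15.47
tcp_pos: [0.5372, 0.0998, 0.2168]
tcp_rot: [2.883, 0.0, 1.377]
force: [-0.1, 0.1, -0.1]
grip_width: -0.0005
```

```bash
cat > tp.py <<'E'
from go import *
T=cur();s=r.sense()
print('tcp panel mm',(PM.T@(T[:3,3]-PO)*1e3).round(2),'F',(PM.T@s['force']).round(2),'rot',np.degrees(R.from_matrix((PM@Q).T@T[:3,:3]).as_rotvec()).round(2),s['grip_width'],s['time_s'])
E
python3 tp.py; python3 -c "
from go import *
rows(H(PM@Q,PO+PM@np.array([-.040,.001,.050])),5)"
```

```text
tcp panel mm [-41.25   3.15 119.39] F [-0.15  0.12 -0.04] rot [ 0.21 -0.01 -0.06] -0.0005219993664674624 15.4667
5 rows rot [-0.04  0.    0.01] xyz [-0.0004  0.0003  0.0139]
```

Emit:
play_rows:
  increments:
    - {"delta_rot":[0,0,0],"xyz":[-0.0004,0.0002,0.0139],"gripper":0}
    - {"delta_rot":[0,0,0],"xyz":[-0.0004,0.0002,0.0139],"gripper":0}
    - {"delta_rot":[0,0,0],"xyz":[-0.0004,0.0002,0.0139],"gripper":0}
    - {"delta_rot":[0,0,0],"xyz":[-0.0004,0.0002,0.0139],"gripper":0}
    - {"delta_rot":[0,0,0],"xyz":[0,0,0.008],"gripper":0}
    - {"delta_rot":[0,0,0],"xyz":[0,0,0],"gripper":0}
    - {"delta_rot":[0,0,0],"xyz":[0,0,0],"gripper":0}

```text
time_s: 16.05
tcp_pos: [0.5542, 0.0936, 0.1562]
tcp_rot: [2.882, -0.0, 1.374]
force: [0.7, 0.3, 0.1]
grip_width: 0.0002
```

Emit:
play_rows:
  increments:
    - {"delta_rot":[0,0,0],"xyz":[0,0,0.0015],"gripper":0}
    - {"delta_rot":[0,0,0],"xyz":[0,0,0.0015],"gripper":0}
    - {"delta_rot":[0,0,0],"xyz":[0,0,0.0015],"gripper":0}
    - {"delta_rot":[0,0,0],"xyz":[0,0,0.0015],"gripper":0}
    - {"delta_rot":[0,0,0],"xyz":[0,0,0],"gripper":0}

```text
time_s: 16.47
tcp_pos: [0.5558, 0.0937, 0.15]
tcp_rot: [2.883, -0.0, 1.375]
force: [0.6, 0.3, -0.1]
grip_width: 0.0001
```

```bash
python3 tp.py
```

```text
tcp panel mm [-39.75   0.74  49.77] F [ 0.45  0.41 -0.24] rot [ 0.16 -0.01  0.06] 6.638130900301805e-05 16.4667
```

Emit:
play_rows:
  increments:
    - {"delta_rot":[0,0,0],"xyz":[0,0,0.0015],"gripper":0}
    - {"delta_rot":[0,0,0],"xyz":[0,0,0.0015],"gripper":0}
    - {"delta_rot":[0,0,0],"xyz":[0,0,0.0015],"gripper":0}
    - {"delta_rot":[0,0,0],"xyz":[0,0,0],"gripper":0}
    - {"delta_rot":[0,0,0],"xyz":[0,0,0],"gripper":0}

```text
time_s: 16.88
tcp_pos: [0.557, 0.0934, 0.1455]
tcp_rot: [2.883, 0.0, 1.375]
force: [0.3, -0.1, -0.8]
grip_width: -0.0003
```

```bash
python3 tp.py
```

```text
tcp panel mm [-39.75   0.7   45.17] F [ 0.16 -0.07 -0.84] rot [ 0.17 -0.02  0.06] -0.0003168695228001099 16.8833
```

There's no contact even at 45.2 mm, so the foot is low. I expect a snapped module at about 44 mm, and an unsnapped one at 48 mm or more.

Emit:
play_rows:
  increments:
    - {"delta_rot":[0,0,0],"xyz":[0,0,0.001],"gripper":0}
    - {"delta_rot":[0,0,0],"xyz":[0,0,0.001],"gripper":0}
    - {"delta_rot":[0,0,0],"xyz":[0,0,0.001],"gripper":0}
    - {"delta_rot":[0,0,0],"xyz":[0,0,0],"gripper":0}
    - {"delta_rot":[0,0,0],"xyz":[0,0,0],"gripper":0}

```text
time_s: 17.3
tcp_pos: [0.5573, 0.0934, 0.1444]
tcp_rot: [2.882, -0.0, 1.375]
force: [-9.1, 2.1, 11.1]
grip_width: -0.0002
```

```bash
python3 tp.py
```

```text
tcp panel mm [-39.75   0.78  43.97] F [-6.17  0.33 13.1 ] rot [ 0.11 -0.    0.06] -0.0001721570390191376 17.3
```

Emit:
play_rows:
  increments:
    - {"delta_rot":[0,0,0],"xyz":[0,0,0.001],"gripper":0}
    - {"delta_rot":[0,0,0],"xyz":[0,0,0.001],"gripper":0}
    - {"delta_rot":[0,0,0],"xyz":[0,0,0],"gripper":0}
    - {"delta_rot":[0,0,0],"xyz":[0,0,0],"gripper":0}

```text
time_s: 17.63
tcp_pos: [0.5571, 0.0934, 0.1439]
tcp_rot: [2.881, -0.0, 1.375]
force: [-19.0, 5.6, 21.4]
grip_width: 0.0002
```

```bash
python3 tp.py
```

```text
tcp panel mm [-40.08   0.75  43.58] F [-13.52   1.79  25.8 ] rot [ 0.09 -0.01  0.05] 0.00015888175971268579 17.6333
```

Contact is at 44.2 mm, exactly the flat-seated height. At 26 N it gave only 0.4 mm, so it's seated and snapped. Now I'll retract and take a last look.

Emit:
play_rows:
  increments:
    - {"delta_rot":[0,0,0],"xyz":[0,0.0005,-0.004],"gripper":0}
    - {"delta_rot":[0,0,0],"xyz":[0,0,-0.02],"gripper":0}
    - {"delta_rot":[0,0,0],"xyz":[0,0,-0.035],"gripper":0}
    - {"delta_rot":[0,0,0],"xyz":[0,0,-0.035],"gripper":0}
    - {"delta_rot":[0,0,0],"xyz":[-0.02,-0.03,-0.01],"gripper":0}
    - {"delta_rot":[0,0,0],"xyz":[-0.035,-0.02,0],"gripper":0}
    - {"delta_rot":[0,0,0],"xyz":[-0.035,-0.02,0],"gripper":0}
    - {"delta_rot":[0,0,0],"xyz":[-0.035,-0.01,0],"gripper":0}
    - {"delta_rot":[0,0,0],"xyz":[-0.035,0,0],"gripper":0}
    - {"delta_rot":[0,0,0],"xyz":[-0.035,0,0],"gripper":0}

```text
time_s: 18.47
tcp_pos: [0.4174, -0.079, 0.2212]
tcp_rot: [2.881, -0.001, 1.377]
force: [0.8, -0.3, 0.1]
grip_width: -0.0
```

Emit:
play_rows:
  increments:
    - {"delta_rot":[0,0,0],"xyz":[-0.035,0,0],"gripper":0}
    - {"delta_rot":[0,0,0],"xyz":[-0.035,0,0],"gripper":0}
    - {"delta_rot":[0,0,0],"xyz":[0,0,0],"gripper":0}
    - {"delta_rot":[0,0,0],"xyz":[0,0,0],"gripper":0}

```text
time_s: 18.8
tcp_pos: [0.4046, -0.1484, 0.2211]
tcp_rot: [2.882, -0.001, 1.37]
force: [-0.1, -0.7, 0.1]
grip_width: -0.0002
```

```bash
python3 - <<'E'
from station import r
import cv2
for n in('side','top'): cv2.imwrite(f'pics/{n}9.png',r.snapshot(n)[:,:,::-1])
im=cv2.imread('pics/side9.png'); cv2.imwrite('pics/end2.png',cv2.resize(im[190:280,205:305],(800,720),interpolation=cv2.INTER_CUBIC)[:600])
E
python3 chk.py | grep ours
```

```text
ours xyz mm [-1.   2.3  3.2] tilt,yaw deg [ 0.9 -0.1] 673.0
ours xyz mm [-3.4  2.1  4.1] tilt,yaw deg [4.2 1.5] 616.0
```

View pics/end2.png

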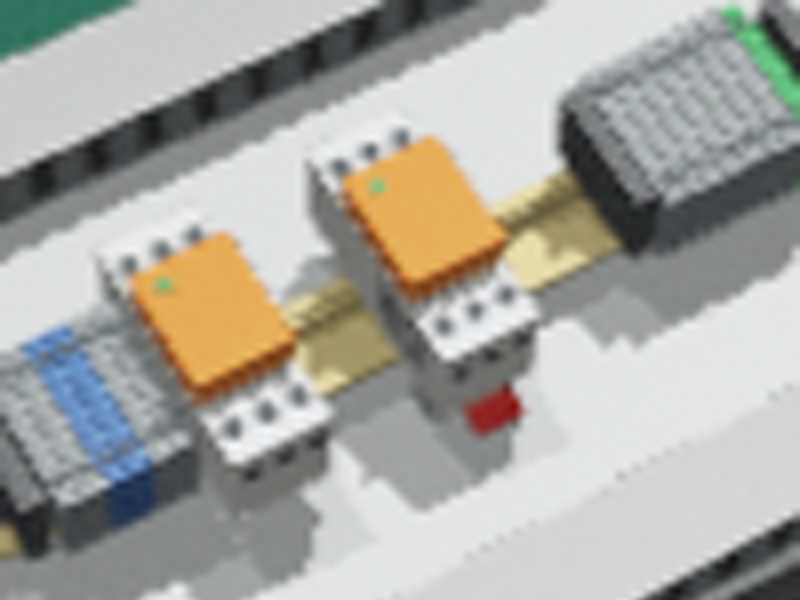

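The side view shows both modules parallel: the offsets between matching points (lamp, orange corner, foot corner) agree within about 1 px. The clip tab shows at (493,410). I'm handing in.

```bash
python3 -c "
from station import r
print(r.job_done(), r.sense()['time_s'])"
```

```text
the job is handed in; nothing more can be done
the job is handed in; nothing more can be done
```

The grey and orange module is on the rail in the free stretch, flat and snapped as far as I can tell. I handed the job in at about 19 s of the 46 s allowed, and the hand-in reports no verdict.

- **Fitting:** I took the smallest of the look-alikes and felt for the rail at 25° tilt. I then slid the module along its own seat until the hook wall met the upper edge (about 8 N), and tilted it down to flat. Pressing it home took about 28 N through the grip. I released it, then pressed the foot shoulder with shut fingers.
- **Contact check:** the foot shoulder was met at 44.2 mm in the panel axes used, which is the flat-seated height. An unsnapped foot would have met the fingers at about 48 mm or more. It gave only 0.4 mm under 26 N.
- **Position:** just before release the hand put it within 0.5 mm of the rail's centre line and about 1 mm along it from the middle. In the last picture it lies parallel to the like module to about 1 px.
- **Force and clearance:** the largest force I read was about 28 N against the 45 N limit, from readings between moves. The gripper was well clear of everything at hand-in.
- **Weak check:** the final camera fit could not settle the tilt. Two runs gave 0.9° and 4.2°, with the module centred at −1.0 and −3.4 mm on the rail. The second run is outside the allowed limits. The same fit also gave 0.6° and 7.8° on the like module already fitted, so I relied on the contact check instead.
- **Not measured:** I did not read the clip joint directly, and I did not measure whether the bystanders moved. The gripper was not near them.

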